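Clamp a plaster mould in a quick-release vise

TASK

Clamp the two-part plaster mould shut in the bench vise: press the quick-release lever and, keeping it pressed, slide the jaw gently up until both halves are closed up between the jaws, let go of the lever, then turn the screw handle clockwise until the mould is firmly clamped. The plaster is brittle, so do not shove or overtighten it, and leave the other things on the bench where they are.

Things in the scene. Friction and masses are not known exactly. Their poses are not given: they have to be found in the camera images.
- vise: Iron quick-release bench vise, bolted down. Origin on the bench under the middle of its bed; x runs level along the screw from the handle end to the fixed jaw, y to the left seen from the handle end, z up. Two ways 90 mm above the bench carry the mould; the lined face of the fixed jaw is at x = +90 mm; both jaws are 120 mm wide and reach 165 mm above the bench.
- jaw: Moving jaw, slides along vise x. Origin on the ways in the middle of its clamping face, axes as the vise's; 30 mm thick (x -30 to 0), 74 mm high. Locked unless the lever is pressed; then takes about 4 N to slide, some 9 N while it pushes both mould halves, and stops hard when they are home (origin at about x = 0 in the vise frame). Over 50 N by hand with the lever down chips the plaster.
- lever (a joint): Quick-release thumb lever, a steel plate across the back of the moving jaw, sprung up. 0 rad is up (half nut engaged), 0.30 rad is down on its stop. It gives from 7.5 N on the thumb rest and takes 9.5 N at the stop; the half nut is clear only from about 0.22 rad on. Let go, it springs up by itself and the half nut grips wherever the jaw then stands.
- lever_pad (a point): Middle of the top of the lever's ribbed thumb rest, 44 mm along vise y, 34 mm along vise x, facing up, 15 mm below the jaw's top; its inner edge is about 2 mm behind the back of the moving jaw, so what presses it down can lean on the jaw's back and push the jaw along. This point is some 50 mm behind the clamping face, sinks 20 mm when fully pressed, and moves with the jaw.
- screw (a joint): Turning of the screw by its handle; 0 has the handle bar level. Grows as it is tightened: clockwise looking along the vise's +x from the handle end (right-handed about vise +x: handle end a goes down, end b comes up). Two-start thread, 12 mm of jaw travel a turn. Range -7 to 14.
- handle_hub (a point): Crossing of the screw axis and the handle bar, about 150 mm behind the clamping face of the moving jaw and moving with it, 74 mm above the bench. The hub is 32 mm in diameter. The bar is straight, 10 mm thick, swings in the upright plane across the vise and has a ball of 17 mm at each end, centred 56 mm from this point.
- handle_end_a (a point): Centre of one ball of the handle bar (vise -y side when level; goes down in tightening). It takes about 6.5 N at a ball, square to the bar, to turn the screw free of load; the load adds to that, and the mould is firmly clamped when it takes about 9.5 N; from 11 N on the plaster cracks. Bite to firm is well under a turn: go by feel. It stays where it is left.
- handle_end_b (a point): Centre of the other ball of the handle bar (vise +y side when level; comes up and over in tightening).
- mould_a: White plaster mould half standing on the ways by the fixed jaw: 45 mm thick (vise x), 96 mm wide, 84 mm high, about 0.45 kg. Origin in the middle of its underside; half a pouring hole in its top edge at the seam. Up to 5 mm short of the fixed jaw at the start.
- mould_b: The other half, alike and facing it, on the side of the moving jaw, with an open seam of 2 to 8 mm between the two.
- rib: bystander: flat wooden kidney-shaped rib, 100 mm
- brush: bystander: glaze brush lying on the bench
- beaker: bystander: terracotta beaker, 85 mm high
- glaze_jar: bystander: glaze jar with a lid, 85 mm high
- strip: bystander: wooden slab-rolling strip, 260 x 24 x 8 mm
- bowl: bystander: clay-coloured bowl, 120 mm across
- modelling_knife: bystander: modelling knife lying on the bench
- bat: bystander: round wooden bat, 170 mm across, 12 mm thick
Things that resemble listed ones, but are neither listed nor needed, are in the scene too. What is shaped like the mould_a but orange or purple is not meant.

How it is judged:
By the outcome, as a careful person would: the job done as asked, in the order asked, and still so for the second after the job is handed in, with the robot touching nothing.
It also fails if it takes over 61 s, if anything falls off the work surface, if the arm or the gripper's body presses on something with over 40 N, if the wrist force passes 120 N, or if a joint passes its speed limit or range.

ROBOT

A 7-joint arm with a two-finger parallel gripper is mounted at the origin on the work surface. World frame = base frame: x ahead of the robot, y to its left, z up, the work surface at z = 0. Lengths are in m, angles in rad, forces in N, time in s.
With the tool pointing down it reaches from about 0.425 to 0.875 m from the base axis. Payload 4.7 kg.
Tool frame: the origin (TCP) lies midway between the tips of the shut fingers; the grasp point (between the pads) lies 19 mm behind it (ctrl.grip_point_offset is the distance from the TCP to the grasp point, in m); z points along the fingers, y is the line along which they close (so a half turn about z gives the same grasp; the last joint's range is limited). The gripper opens to 87 mm and grips with 3 to 60 N. Pads are 19 mm wide; open, the fingers measure 117 mm over their backs; the gripper's body (75 mm by 190 mm) begins 51 mm behind the grasp point.
Start: joints at [1.172, 0.321, -0.07, 1.45, 0.023, 1.371, -0.057], TCP at [0.261, -0.595, 0.19] pointing down, gripper open.
Joint ranges: [-2.86, 2.86], [-0.3, 2.09], [-1.38, 1.24], [0.06, 2.45], [-1.56, 4.7], [0.09, 2.05], [-2.69, 2.69]. Speed limits (rad/s): [2.57, 2.57, 3.14, 3.14, 3.14, 3.14, 3.14].

INTERFACE

Orientations are given as a rotation vector (axis times angle).
In Python, from bench import ctrl gives the robot as it stands. The module is installed in compiled form; this text tells all that it offers.
- The arm moves only by the shell command python3 -m handwheel 'ROWS' [OPENING] [FORCE]. ROWS is JSON, a list of rows, each an object of numbers: "x", "y", "z": the shift along the tool's x, y, z in m; "wx", "wy", "wz": the turn, a rotation vector about the tool's x, y, z in degrees. A call has 1 to 10 rows; each row is the pose to reach, as a shift and turn from the pose commanded when the call began, along the tool's axes at that moment; what a row does not reach only later rows make up. A row lasts 1/12 s, in which the tool goes at most 41.7 mm and 7.16 degrees, less where a joint would pass 70% of its speed; a pose out of reach is approached as far as the arm can. A call with a gripper value outside its range is refused whole. OPENING is the finger opening in m, from 0 to 0.087, set as the call begins (- or left out, the last holds). The fingers move at their own pace and stop on an object; FORCE is the grip in N (left out, the last holds). Time passes only in rows, so rows that repeat a pose let the fingers close. It gives the time, the measured TCP pose, the force, the opening and the grip force at its end, in the units of the state.
- ctrl.get_state(): the state, without advancing time (a new reading comes with each control period).
- ctrl.get_image(name): name is "scene" or "top"; returns a dict with "image" (480x640x3 uint8, red, green, blue), "K" (3x3 intrinsics, pixels), "k1" (the pictures are not rectified: a ray, as slopes to the right and down, at radius r is drawn at 1 + k1 r^2 times it, then the intrinsics apply), "world_to_cam" (4x4, takes a point from world to camera coordinates). Camera axes: x right, y down, z forward; pixel columns grow to the right and rows downward; lengths in m; the calibration is good to about 2 mm. A picture is of the moment at which its call begins. There is no depth.
- ctrl.close_job(): hands the job in; it is judged then, once.
The state is a dict: "time": time; "joint_positions": joint angles; "qd": joint speeds; "joint_torque": joint torques, N m; "position": TCP position; "tool_rot": TCP orientation; "ft_force": force on the tool from outside, world axes, zero at the start; "torque": the same for the moment, N m; "grip_width": opening from 0.0 (shut) to 1.0 (fully open); "grip_force": force on a finger pad.
Only numpy, scipy, OpenCV 4.12 (cv2) and the standard library are available. Lean on these libraries where they do the work, as an engineer would, in place of code of your own. Each camera call takes 0.05 s, during which the arm holds its last target. There are 200 camera calls.

## Working session

There is one attempt and no reset: what is moved stays moved. The work goes in short steps, Python scripts to look and compute and a shell command to move; the robot and the scene stay as the last step left them, time stands still between calls to the robot, and variables do not carry over. Pictures are saved under pics/ and viewed, at most 10 in all, crops included, and the job is handed in when it is done.

```bash
mkdir -p pics
python3 - <<'E'
from bench import ctrl
import cv2, numpy as np
for n in("scene","top"):
    d=ctrl.get_image(n); cv2.imwrite(f"pics/{n}0.png",d["image"][:,:,::-1]); print(n,d["K"].tolist(),d["k1"],np.round(d["world_to_cam"],4).tolist())
s=ctrl.get_state(); print(s)
E
```

```text
scene [[594.3059416712007, 0.0, 323.64847309256504], [0.0, 594.3059416712007, 242.86229317612796], [0.0, 0.0, 1.0]] 0.03323649494612147 [[-0.489, 0.8722, -0.0095, 0.2842], [0.6856, 0.3776, -0.6224, -0.2684], [-0.5393, -0.3109, -0.7826, 1.8443], [0.0, 0.0, 0.0, 1.0]]
top [[494.2245201110049, 0.0, 318.49090325378205], [0.0, 494.2245201110049, 240.63379789527104], [0.0, 0.0, 1.0]] -0.141232884247323 [[0.0022, -1.0, 0.004, -0.0306], [-0.9939, -0.0026, -0.1105, 0.5382], [0.1105, -0.0038, -0.9939, 1.4677], [0.0, 0.0, 0.0, 1.0]]
{'time': 0.1, 'joint_positions': array([ 1.17210366,  0.32172794, -0.07008442,  1.45154832,  0.02263156,
        1.37080541, -0.05689239]), 'qd': array([ 0.00012939,  0.00021205,  0.00077522, -0.00102811,  0.0015045 ,
        0.00015701, -0.00201535]), 'joint_torque': array([ 1.56343858e-04, -4.92572236e+01, -4.05021999e-01, -3.13400209e+01,
       -6.38710661e-02,  3.95186269e-02,  6.25147482e-05]), 'position': array([ 0.26048043, -0.59492482,  0.18928689]), 'tool_rot': array([-3.07329981e+00, -6.43547537e-01,  7.37907318e-04]), 'ft_force': array([-1.27834741,  0.09753445,  0.13555889]), 'torque': array([-0.01967964,  0.00123008, -0.01620235]), 'grip_force': 0.0, 'grip_width': 1.000750203169677}
```

View pics/scene0.png

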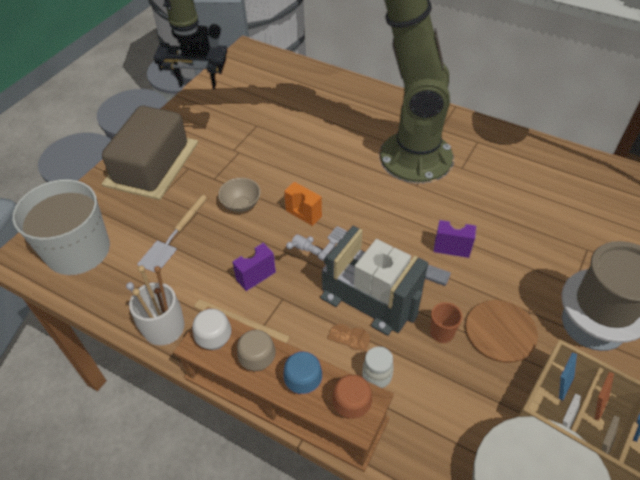

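View pics/top0.png

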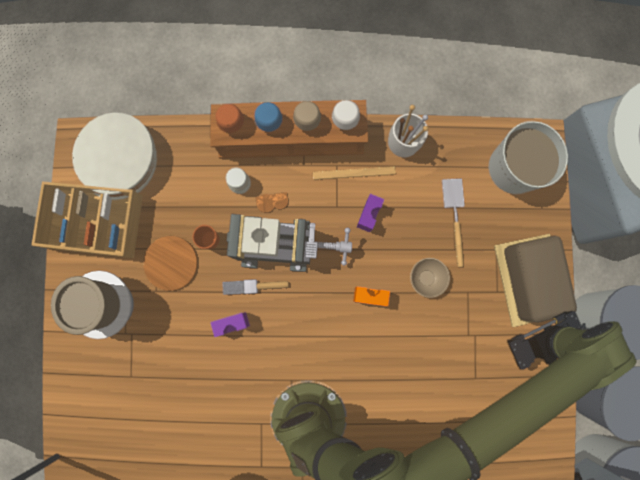

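The scene view shows the vise at about (375,275), with the handle at (305,245). The top view has the fixed jaw on the left at (236,240) and the handle on the right at (347,247). The only white mould is the one in the vise, at (258,237) top. The orange block (373,297) and the purple ones (371,212) and (230,324) are decoys. I'll enlarge the vise to confirm.

```bash
cat > h.py <<'E'
import cv2, numpy as np
from bench import ctrl
def cam(n):
    d=ctrl.get_image(n); return d
def ray(d,u,v):
    K=d["K"]; k=np.array([d["k1"],0,0,0,0.])
    p=cv2.undistortPoints(np.array([[[u,v]]],float),K,k)[0,0]
    T=d["world_to_cam"]; R=T[:3,:3]; c=-R.T@T[:3,3]
    return c, R.T@np.array([p[0],p[1],1])
def onz(d,u,v,z):
    c,r=ray(d,u,v); return c+r*(z-c[2])/r[2]
def tri(d1,p1,d2,p2):
    c1,r1=ray(d1,*p1); c2,r2=ray(d2,*p2)
    s=np.linalg.lstsq(np.c_[r1,-r2],c2-c1,rcond=None)[0]
    a=c1+s[0]*r1; b=c2+s[1]*r2; return (a+b)/2, np.linalg.norm(a-b)
def proj(d,P):
    T=d["world_to_cam"]; return cv2.projectPoints(np.array(P,float).reshape(-1,1,3),cv2.Rodrigues(T[:3,:3])[0],T[:3,3],d["K"],np.array([d["k1"],0,0,0,0.]))[0][:,0]
def crop(d,u0,v0,w,h,s,name):
    cv2.imwrite(f"pics/{name}.png",cv2.resize(d["image"][v0:v0+h,u0:u0+w,::-1],None,fx=s,fy=s,interpolation=cv2.INTER_CUBIC))
E
python3 - <<'E'
from h import *
t=cv2.imread("pics/top0.png")[195:285,215:365]; s=cv2.imread("pics/scene0.png")[220:340,280:460]
t=cv2.resize(t,(600,360),interpolation=cv2.INTER_CUBIC); s=cv2.resize(s,(720,480),interpolation=cv2.INTER_CUBIC)
cv2.imwrite("pics/t1.png",t); cv2.imwrite("pics/s1.png",s)
E
```

```text
(no output)
```

View pics/t1.png

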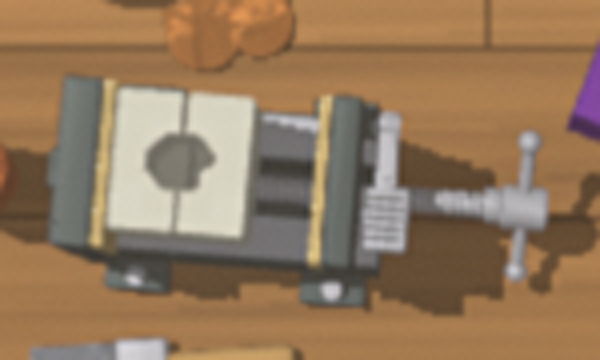

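View pics/s1.png

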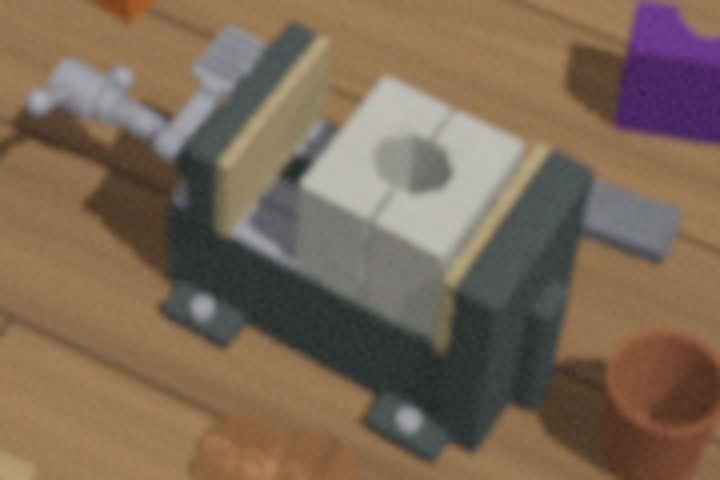

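The crops show the white mould between the jaws, with its seam at crop (180,160). The ribbed thumb rest is at top crop (385,220), which is full-image (311,250). The handle balls are at crop (530,142) and (514,271), with the bar about level. The vise's +x axis runs along world +y.

Run:
```python
from h import *
d=cam("top"); e=cam("scene")
f=lambda a,b:(215+a/4-.375,195+b/4-.375); g=lambda a,b:(280+a/4-.375,220+b/4-.375)
np.set_printoptions(precision=4,suppress=True)
P=lambda n,a,b,z:print(n,onz(d,*f(a,b),z))
P("pad",385,220,.15)
P("padcorners",*(363,249),.15);P("",*(405,251),.15);P("",*(408,190),.15);P("",*(367,187),.15)
P("ball far",530,142,.074);P("ball near",514,271,.074);P("hub",512,207,.09)
P("fixed face far",118,84,.165);P("fixed face near",103,246,.165)
P("jaw face far",320,98,.165);P("jaw face near",309,264,.165)
P("jaw back far",362,100,.165);P("jaw back near",352,266,.165)
P("mould b edge far",257,97,.174);P("near",246,239,.174)
P("mould a edge far",119,88,.174);P("near",107,230,.174)
print("pad tri",tri(d,f(385,220),e,g(228,58)))
print("balls",tri(d,f(530,142),e,g(40,102)),tri(d,f(514,271),e,g(122,76)))
```

```text
pad [ 0.4997 -0.0078  0.15  ]
padcorners [0.4794 0.0074 0.15  ]
 [ 0.4781 -0.0217  0.15  ]
 [ 0.5207 -0.0237  0.15  ]
 [0.5227 0.0049 0.15  ]
ball far [ 0.5648 -0.1136  0.074 ]
ball near [ 0.4695 -0.1014  0.074 ]
hub [ 0.515  -0.0993  0.09  ]
fixed face far [0.5926 0.178  0.165 ]
fixed face near [0.4797 0.1862 0.165 ]
jaw face far [0.583  0.0374 0.165 ]
jaw face near [0.4679 0.0441 0.165 ]
jaw back far [0.5817 0.0083 0.165 ]
jaw back near [0.4666 0.0146 0.165 ]
mould b edge far [0.5822 0.0804 0.174 ]
near [0.4842 0.0868 0.174 ]
mould a edge far [0.5884 0.1759 0.174 ]
near [0.49   0.1823 0.174 ]
pad tri (array([ 0.4997, -0.0076,  0.1491]), np.float64(0.0003079071645965093))
balls (array([ 0.5595, -0.1102,  0.1092]), np.float64(0.0025301502465087983)) (array([ 0.4714, -0.1028,  0.0438]), np.float64(0.0006007183638018122))
```

```bash
cat >> h.py <<'E'
from scipy.spatial.transform import Rotation as Ro
VX=np.array([.065,.998,0]); VX/=np.linalg.norm(VX); VY=np.array([-VX[1],VX[0],0])
def rel(pos,R=None):
    "shift (mm) and turn (deg) in tool axes to reach pos with tool x along VX, tool z down"
    s=ctrl.get_state(); R0=Ro.from_rotvec(s["tool_rot"])
    if R is None: R=np.c_[VX,np.cross([0,0,-1],VX),[0,0,-1]]
    print("shift",np.round(R0.inv().apply(np.array(pos)-s["position"])*1e3,1),"turn",np.round(np.degrees((R0.inv()*Ro.from_matrix(R)).as_rotvec()),2),"t",s["time"],"F",np.round(s["ft_force"],2))
E
python3 -c "
from h import *
rel([.494,-.012,.2])"
```

```text
shift [ 447.8 -440.5   -9.9] turn [-6.000e-02 -3.000e-02 -6.262e+01] t 0.2 F [-0.18  0.78 -0.31]
```

```bash
T='{"x":0.448,"y":-0.4405,"z":-0.01,"wz":-62.6}'
python3 -m handwheel '[{"x":0.448,"y":-0.4405,"z":-0.01,"wz":-62.6},{"x":0.448,"y":-0.4405,"z":-0.01,"wz":-62.6},{"x":0.448,"y":-0.4405,"z":-0.01,"wz":-62.6},{"x":0.448,"y":-0.4405,"z":-0.01,"wz":-62.6},{"x":0.448,"y":-0.4405,"z":-0.01,"wz":-62.6},{"x":0.448,"y":-0.4405,"z":-0.01,"wz":-62.6},{"x":0.448,"y":-0.4405,"z":-0.01,"wz":-62.6},{"x":0.448,"y":-0.4405,"z":-0.01,"wz":-62.6},{"x":0.448,"y":-0.4405,"z":-0.01,"wz":-62.6},{"x":0.448,"y":-0.4405,"z":-0.01,"wz":-62.6}]' 0 20
python3 -c "
from h import *
rel([.494,-.012,.2])"
```

```text
shift [ 447.8 -440.5   -9.9] turn [-6.000e-02 -3.000e-02 -6.262e+01] t 0.2 F [-0.18  0.78 -0.31]invalid input at $[0]: expected keys x, y, z, wx, wy, wz
```

```bash
python3 -m handwheel '[{"x":0.448,"y":-0.4405,"z":-0.01,"wx":0,"wy":0,"wz":-62.6},{"x":0.448,"y":-0.4405,"z":-0.01,"wx":0,"wy":0,"wz":-62.6},{"x":0.448,"y":-0.4405,"z":-0.01,"wx":0,"wy":0,"wz":-62.6},{"x":0.448,"y":-0.4405,"z":-0.01,"wx":0,"wy":0,"wz":-62.6},{"x":0.448,"y":-0.4405,"z":-0.01,"wx":0,"wy":0,"wz":-62.6},{"x":0.448,"y":-0.4405,"z":-0.01,"wx":0,"wy":0,"wz":-62.6},{"x":0.448,"y":-0.4405,"z":-0.01,"wx":0,"wy":0,"wz":-62.6},{"x":0.448,"y":-0.4405,"z":-0.01,"wx":0,"wy":0,"wz":-62.6},{"x":0.448,"y":-0.4405,"z":-0.01,"wx":0,"wy":0,"wz":-62.6},{"x":0.448,"y":-0.4405,"z":-0.01,"wx":0,"wy":0,"wz":-62.6}]' 0 20
python3 -c "
from h import *
rel([.494,-.012,.2])"
```

```text
time: 1.03
position: [0.4159, -0.2068, 0.197]
tool_rot: [2.288, 2.152, -0.001]
ft_force: [0.4, 0.9, 0.3]
grip_width: 0.325
grip_force: 0.0
shift [199.2  66.   -3.1] turn [0.01 0.05 0.2 ] t 1.0333 F [0.44 0.91 0.31]
```

```bash
python3 -m handwheel '[{"x":0.199,"y":0.066,"z":-0.003,"wx":0,"wy":0,"wz":0},{"x":0.199,"y":0.066,"z":-0.003,"wx":0,"wy":0,"wz":0},{"x":0.199,"y":0.066,"z":-0.003,"wx":0,"wy":0,"wz":0},{"x":0.199,"y":0.066,"z":-0.003,"wx":0,"wy":0,"wz":0},{"x":0.199,"y":0.066,"z":-0.003,"wx":0,"wy":0,"wz":0},{"x":0.199,"y":0.066,"z":-0.003,"wx":0,"wy":0,"wz":0},{"x":0.199,"y":0.066,"z":-0.003,"wx":0,"wy":0,"wz":0},{"x":0.199,"y":0.066,"z":-0.003,"wx":0,"wy":0,"wz":0},{"x":0.199,"y":0.066,"z":-0.003,"wx":0,"wy":0,"wz":0}]'
python3 -c "
from h import *
rel([.494,-.010,.156])
d=cam('scene'); crop(d,280,150,180,140,4,'s2')"
```

```text
time: 1.78
position: [0.4941, -0.0163, 0.1996]
tool_rot: [2.296, 2.145, -0.002]
ft_force: [-0.3, -0.5, -0.3]
grip_width: 0.005
grip_force: 0.0
shift [ 6.3 -0.5 43.6] turn [-0.04  0.05 -0.17] t 1.7833 F [-0.33 -0.53 -0.34]
```

View pics/s2.png

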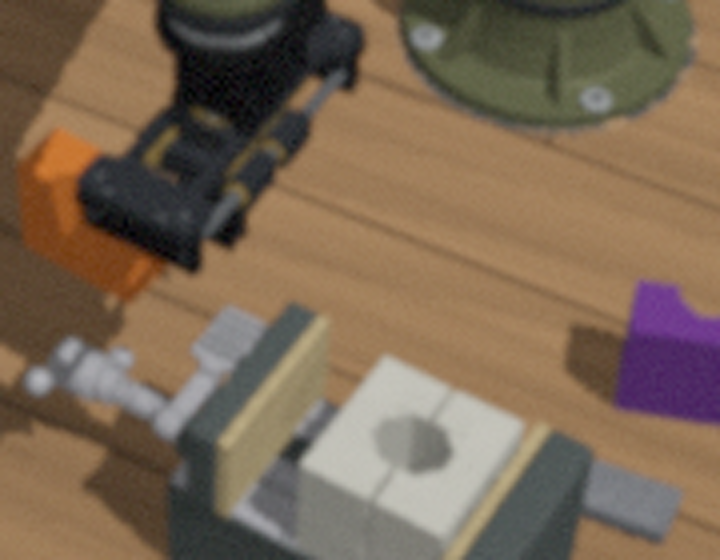

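The crop shows the gripper over the rear of the jaw. The finger tips are around crop (215,260), and the thumb rest below them is at (230,335). The handle is unchanged. I'll check where the TCP projects.

```bash
python3 -c "
from h import *
d=ctrl.get_image('scene');s=ctrl.get_state()
print((proj(d,[s['position'],s['position']-[0,0,.045]])-[280,150])*4, s['position'])"
python3 -m handwheel '[{"x":0.006,"y":0,"z":0.02,"wx":0,"wy":0,"wz":0},{"x":0.006,"y":0,"z":0.035,"wx":0,"wy":0,"wz":0},{"x":0.006,"y":0,"z":0.043,"wx":0,"wy":0,"wz":0},{"x":0.006,"y":0,"z":0.043,"wx":0,"wy":0,"wz":0},{"x":0.006,"y":0,"z":0.043,"wx":0,"wy":0,"wz":0}]'
```

```text
[[218.6233165  271.33723291]
 [218.25728514 319.30022407]] [ 0.49412892 -0.01627734  0.19966953]
time: 2.3
position: [0.4947, -0.0092, 0.1569]
tool_rot: [-2.294, -2.146, 0.001]
ft_force: [0.1, 0.8, 0.1]
grip_width: 0.009
grip_force: 0.0
```

```bash
python3 -m handwheel '[{"x":0,"y":0,"z":0.005,"wx":0,"wy":0,"wz":0},{"x":0,"y":0,"z":0.009,"wx":0,"wy":0,"wz":0},{"x":0,"y":0,"z":0.012,"wx":0,"wy":0,"wz":0},{"x":0,"y":0,"z":0.012,"wx":0,"wy":0,"wz":0},{"x":0,"y":0,"z":0.012,"wx":0,"wy":0,"wz":0}]'
python3 -m handwheel '[{"x":0,"y":0,"z":0.004,"wx":0,"wy":0,"wz":0},{"x":0,"y":0,"z":0.008,"wx":0,"wy":0,"wz":0},{"x":0,"y":0,"z":0.01,"wx":0,"wy":0,"wz":0},{"x":0,"y":0,"z":0.01,"wx":0,"wy":0,"wz":0},{"x":0,"y":0,"z":0.01,"wx":0,"wy":0,"wz":0}]'
```

```text
time: 2.72
position: [0.4949, -0.0084, 0.1448]
tool_rot: [-2.293, -2.148, 0.0]
ft_force: [-0.3, -0.3, 0.5]
grip_width: 0.005
grip_force: 0.0
time: 3.13
position: [0.4948, -0.0084, 0.1346]
tool_rot: [-2.293, -2.147, 0.0]
ft_force: [-0.2, -0.4, 0.2]
grip_width: 0.009
grip_force: 0.0
```

```bash
python3 -c "
from h import *
d=cam('top');e=cam('scene');s=ctrl.get_state()
a=cv2.resize(d['image'][195:285,250:365,::-1],None,fx=3.4,fy=3.4,interpolation=cv2.INTER_CUBIC)
b=cv2.resize(e['image'][190:290,280:395,::-1],None,fx=3.4,fy=3.4,interpolation=cv2.INTER_CUBIC)
im=np.zeros((340,782,3),np.uint8); im[:a.shape[0],:391]=a; im[:340,391:]=b
cv2.imwrite('pics/c3.png',im)
print((proj(d,[s['position']])-[250,195])*3.4,(proj(e,[s['position']])-[280,190])*3.4+[391,0])"
```

```text
[[207.9928902  193.09196808]] [[585.25157802 157.49676043]]
```

View pics/c3.png

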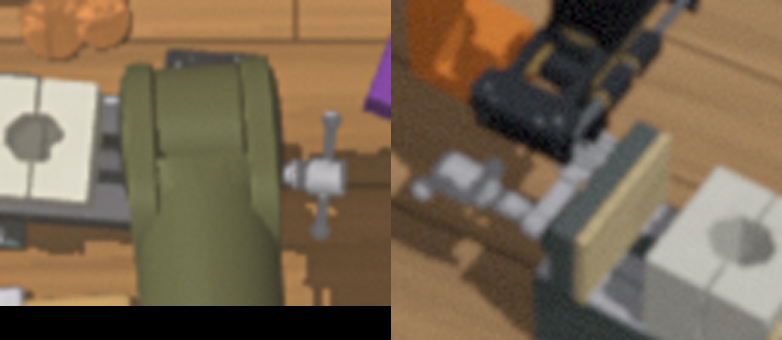

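The left view shows the forearm hiding the lever from above. In the right view the finger tips are at about (575,155), right over the thumb rest, whose visible part is near (597,150). No force is felt yet, so I'll go down in small steps.

```bash
python3 -m handwheel '[{"x":0,"y":0,"z":0.002,"wx":0,"wy":0,"wz":0},{"x":0,"y":0,"z":0.004,"wx":0,"wy":0,"wz":0},{"x":0,"y":0,"z":0.004,"wx":0,"wy":0,"wz":0}]'
python3 -c "
from h import *
s=ctrl.get_state(); print(s['joint_torque'],s['ft_force'],s['torque'])
e=cam('scene')
b=cv2.imread('pics/scene0.png')[200:270,300:380]; a=e['image'][200:270,300:380,::-1]
cv2.imwrite('pics/c4.png',cv2.resize(np.hstack([b,a]),None,fx=5,fy=5,interpolation=cv2.INTER_CUBIC))"
```

```text
time: 3.48
position: [0.4947, -0.0085, 0.1304]
tool_rot: [-2.293, -2.147, 0.001]
ft_force: [-1.0, -0.1, 0.4]
grip_width: 0.005
grip_force: 0.0
[-5.42548473e-02 -2.71003622e+01 -1.38322212e+00 -2.99982852e+01
 -5.82851353e-02 -4.20648744e-02 -1.35968335e-02] [-0.98564097 -0.14379299  0.40800711] [ 0.04288397 -0.03204871 -0.01410789]
```

View pics/c4.png

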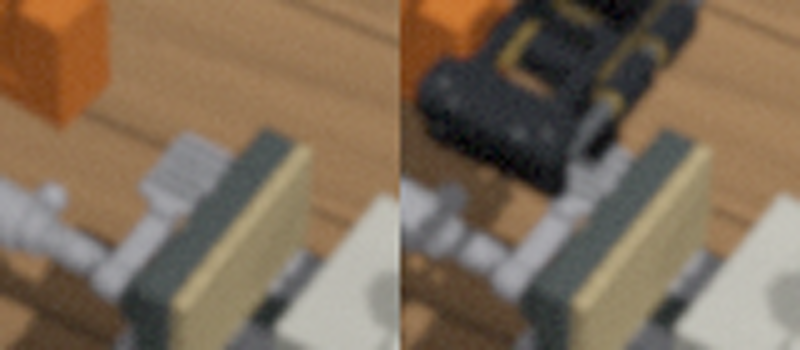

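The left half is before and the right half is now. The thumb rest's right corner, at (235,155) before and (630,155) now, has not sunk, so the finger is not on it. I'll overlay the predicted tip to see the offset.

```bash
python3 -c "
from h import *
e=ctrl.get_image('scene');s=ctrl.get_state();p=s['position'];R=Ro.from_rotvec(s['tool_rot']).as_matrix()
u0,v0,k=290,160,7
im=cv2.resize(e['image'][v0:v0+85,u0:u0+110,::-1],None,fx=k,fy=k,interpolation=cv2.INTER_CUBIC)
im=cv2.convertScaleAbs(im,alpha=1.6,beta=20)
def dot(P,c):
    q=(proj(e,[P])[0]-[u0,v0]+.5)*k; cv2.circle(im,tuple(int(v) for v in q),4,c,1); return q.round()
for dz in(0,.019,.07): print(dz,dot(p-R[:,2]*dz,(0,0,255)))
for a in(-1,1):
  for b in(-1,1): dot(p-R[:,2]*.07+R[:,0]*a*.0375+R[:,1]*b*.095,(0,255,255)); dot(p+R[:,0]*a*.0095+R[:,1]*b*.015,(255,0,255))
dot(np.array([.4997,-.0077,.149]),(0,255,0))
cv2.imwrite('pics/c5.png',im)"
```

```text
0 [334. 545.]
0.019 [334. 511.]
0.07 [335. 416.]
```

View pics/c5.png

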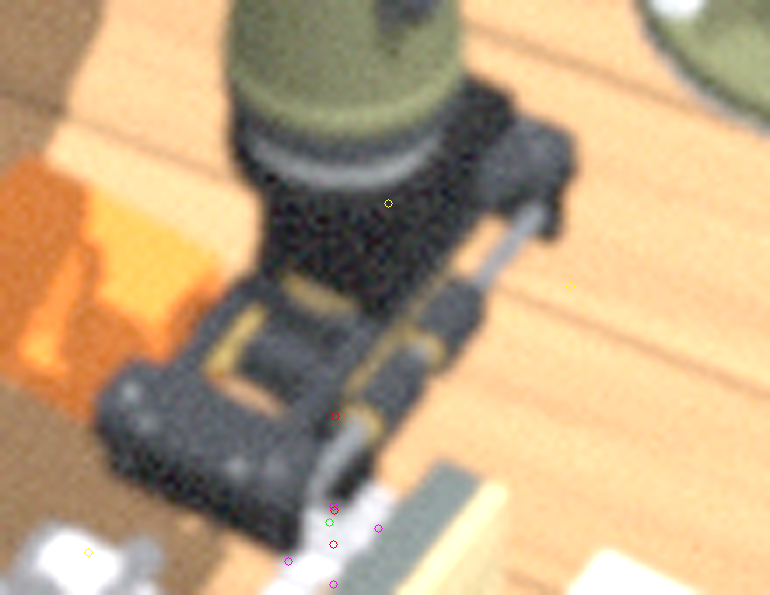

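The overlay puts the TCP at (334,545), where pale metal shows. The fingers themselves are hidden behind the gripper frame at (300,540). Next I'll compare joint torques with the tool raised, to see whether it was really unloaded.

```bash
python3 -m handwheel '[{"x":0,"y":0,"z":-0.01,"wx":0,"wy":0,"wz":0},{"x":0,"y":0,"z":-0.02,"wx":0,"wy":0,"wz":0},{"x":0,"y":0,"z":-0.026,"wx":0,"wy":0,"wz":0},{"x":0,"y":0,"z":-0.026,"wx":0,"wy":0,"wz":0},{"x":0,"y":0,"z":-0.026,"wx":0,"wy":0,"wz":0}]'
python3 -c "
from h import *
s=ctrl.get_state(); print(s['joint_torque'],s['ft_force'],s['torque'])
e=ctrl.get_image('scene');np.save('up.npy',e['image'])"
```

```text
time: 4.0
position: [0.4955, -0.0085, 0.1578]
tool_rot: [2.292, 2.146, 0.001]
ft_force: [0.0, -0.6, -0.1]
grip_width: 0.004
grip_force: 0.0
[-2.18336302e-02 -2.65528768e+01 -8.89088586e-01 -3.08866811e+01
 -7.74607784e-02  2.32468784e-02  7.22339755e-03] [ 0.04362518 -0.58308086 -0.14147145] [ 0.02677547 -0.09961533 -0.01220729]
```

```bash
python3 -c "
from h import *
e=ctrl.get_image('scene')
def pane(img,u0,v0,w,h,k,p,rv,op):
    R=Ro.from_rotvec(rv).as_matrix()
    im=cv2.convertScaleAbs(cv2.resize(img[v0:v0+h,u0:u0+w],None,fx=k,fy=k,interpolation=cv2.INTER_CUBIC),alpha=1.8,beta=25)
    for sg in(-1,1):
      for dz in(0,.019,.07):
        q=(proj(e,[p-R[:,2]*dz+R[:,1]*sg*op])[0]-[u0,v0]+.5)*k; cv2.circle(im,tuple(int(v) for v in q),4,(0,0,255) if dz==0 else (0,255,255),1)
    return im
s=ctrl.get_state()
a=pane(np.load('up.npy')[:,:,::-1],300,160,75,90,5,s['position'],s['tool_rot'],.0)
b=pane(cv2.imread('pics/scene0.png'),150,10,85,90,5,np.array([.2605,-.5949,.1893]),[-3.0733,-.6435,.0007],.0435)
cv2.imwrite('pics/c6.png',np.hstack([a,b]))"
```

```text
(no output)
```

View pics/c6.png

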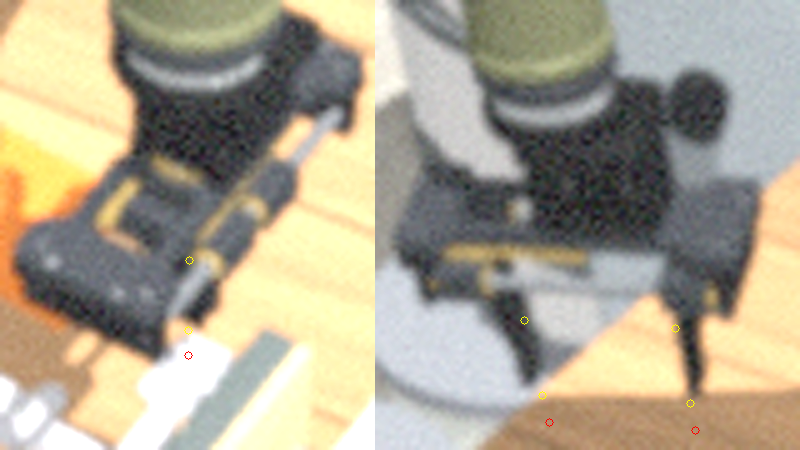

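In the right panel the real finger tips at (535,385) and (693,393) sit about 37 crop px (about 27 mm) short of the predicted TCP dots. So the tips end about 27 mm above the reported TCP, and contact should come near TCP z of about 0.122. I'll descend further by feel.

```bash
python3 -m handwheel '[{"x":0,"y":0,"z":0.012,"wx":0,"wy":0,"wz":0},{"x":0,"y":0,"z":0.024,"wx":0,"wy":0,"wz":0},{"x":0,"y":0,"z":0.03,"wx":0,"wy":0,"wz":0},{"x":0,"y":0,"z":0.032,"wx":0,"wy":0,"wz":0},{"x":0,"y":0,"z":0.032,"wx":0,"wy":0,"wz":0}]'
python3 -m handwheel '[{"x":0,"y":0,"z":0.002,"wx":0,"wy":0,"wz":0},{"x":0,"y":0,"z":0.004,"wx":0,"wy":0,"wz":0},{"x":0,"y":0,"z":0.004,"wx":0,"wy":0,"wz":0}]'
python3 -m handwheel '[{"x":0,"y":0,"z":0.002,"wx":0,"wy":0,"wz":0},{"x":0,"y":0,"z":0.004,"wx":0,"wy":0,"wz":0},{"x":0,"y":0,"z":0.004,"wx":0,"wy":0,"wz":0}]'
```

```text
time: 4.52
position: [0.494, -0.0083, 0.1235]
tool_rot: [-2.291, -2.146, 0.002]
ft_force: [-1.4, -0.4, -0.5]
grip_width: 0.006
grip_force: 0.0
time: 4.77
position: [0.495, -0.0084, 0.1208]
tool_rot: [2.293, 2.148, -0.0]
ft_force: [-0.1, -0.5, -0.3]
grip_width: 0.005
grip_force: 0.0
time: 5.02
position: [0.495, -0.0085, 0.1168]
tool_rot: [2.293, 2.147, 0.0]
ft_force: [0.1, 1.1, 1.5]
grip_width: 0.005
grip_force: 0.6
```

```bash
for i in 1 2 3; do python3 -m handwheel '[{"x":0,"y":0,"z":0.002,"wx":0,"wy":0,"wz":0},{"x":0,"y":0,"z":0.003,"wx":0,"wy":0,"wz":0},{"x":0,"y":0,"z":0.003,"wx":0,"wy":0,"wz":0}]' | grep -E 'pos|force'; done
```

```text
position: [0.4947, -0.0084, 0.1138]
ft_force: [-0.8, 0.9, 3.5]
grip_force: 1.4
position: [0.4945, -0.0084, 0.1107]
ft_force: [-2.7, 0.1, 4.0]
grip_force: 2.3
position: [0.4944, -0.0084, 0.1078]
ft_force: [-4.2, 0.4, 5.5]
grip_force: 3.2
```

```bash
python3 -m handwheel '[{"x":0,"y":0,"z":0,"wx":0,"wy":0,"wz":0},{"x":0,"y":0,"z":0,"wx":0,"wy":0,"wz":0},{"x":0,"y":0,"z":0,"wx":0,"wy":0,"wz":0},{"x":0,"y":0,"z":0,"wx":0,"wy":0,"wz":0}]' 
python3 -c "
from h import *
e=cam('scene'); s=ctrl.get_state(); print(s['torque'],s['joint_torque'])
a=e['image'].astype(int); b=np.load('up.npy').astype(int); c=cv2.imread('pics/scene0.png')[:,:,::-1].astype(int)
g=lambda i: cv2.GaussianBlur(i.mean(2).astype(np.float32),(3,3),0)
np.set_printoptions(linewidth=250)
print('before cols 322..352 rows 224..250'); 
for n,i in(('0',c),('now',a)): print(n); print(g(i)[224:252:2,320:356:2].astype(int))"
```

```text
time: 6.1
position: [0.4944, -0.0084, 0.108]
tool_rot: [-2.292, -2.147, 0.002]
ft_force: [-3.7, -0.2, 6.3]
grip_width: 0.007
grip_force: 3.1
[ 0.0018876   0.81891118 -0.01600789] [ 1.10684198e-01 -2.57832420e+01 -1.46108340e+00 -2.88368332e+01
  1.53345438e-01 -1.43311031e+00 -1.45192980e-04]
before cols 322..352 rows 224..250
0
[[101 100 105 108 112 114 116 117 119 121 122 121 121 119 120 117 113 113]
 [112 108 102  99 103 108 111 115 125 130 124 120 120 121 120 111  94  94]
 [117 116 114 109 104  99 102 122 136 139 138 132 124 119 113  95  83  83]
 [118 118 117 116 114 112 117 132 137 138 139 139 137 119  94  83  82  83]
 [116 117 118 118 118 122 134 138 135 134 139 139 131 102  84  82  83  87]
 [115 116 115 117 121 132 136 134 135 135 137 135 115  88  81  80  85 110]
 [115 116 115 117 132 140 136 134 133 132 138 127  93  83  84  83 102 136]
 [117 116 116 117 131 149 149 139 133 132 122 104  84  82  83  95 130 147]
 [117 118 118 117 120 140 158 156 147 125  93  84  82  84  91 122 148 139]
 [113 114 117 118 125 137 147 148 136 106  83  82  83  88 114 143 143 129]
 [110 111 113 121 1
[... 636 characters left out ...]
 90 101  88  86  86  91]
 [ 33  44  57  51  52  50  48  60  76  47  29  42  79  88  86  86  91 112]
 [ 18  24  36  37  45  48  46  73  76  46  43  67  80  85  86  88 106 140]
 [ 16  17  21  26  33  37  45 101 117  96  71  77  84  86  86  99 134 152]
 [ 32  21  17  15  23  24  50 123 137 108  82  82  84  88  95 126 154 145]
 [ 57  46  39  31  28  27  56 135 140  95  83  85  87  93 118 148 148 134]
 [ 64  70  85  80  65  48  66 122 116  90  85  86  89 113 147 149 136 131]
 [ 72  93 112 125 135 121 117 110  91  85  85  88 105 139 153 138 130 127]
 [ 97 100 124 149 162 153 124  94  84  86  86 100 132 150 140 131 129 124]
 [135 118 143 161 162 136  96  86  87  87  95 129 152 143 133 130 127 123]]
```

```bash
for i in 1 2 3; do python3 -m handwheel '[{"x":0,"y":0,"z":0.002,"wx":0,"wy":0,"wz":0},{"x":0,"y":0,"z":0.003,"wx":0,"wy":0,"wz":0},{"x":0,"y":0,"z":0.003,"wx":0,"wy":0,"wz":0}]' | grep -E 'pos|force'; done
```

```text
position: [0.4944, -0.0084, 0.105]
ft_force: [-5.1, 0.3, 7.0]
grip_force: 3.9
position: [0.4946, -0.0084, 0.1022]
ft_force: [-4.8, -0.0, 7.9]
grip_force: 4.6
position: [0.4947, -0.0084, 0.0993]
ft_force: [-4.5, -0.1, 8.4]
grip_force: 4.7
```

```bash
for i in 1 2 3; do python3 -m handwheel '[{"x":0,"y":0,"z":0.001,"wx":0,"wy":0,"wz":0},{"x":0,"y":0,"z":0.0015,"wx":0,"wy":0,"wz":0},{"x":0,"y":0,"z":0.0015,"wx":0,"wy":0,"wz":0}]' | grep -E 'pos|force'; done
```

```text
position: [0.4949, -0.0084, 0.098]
ft_force: [-3.7, 0.2, 8.4]
grip_force: 4.7
position: [0.4949, -0.0084, 0.0976]
ft_force: [-7.3, 0.3, 15.6]
grip_force: 8.6
position: [0.495, -0.0085, 0.0973]
ft_force: [-11.8, -0.0, 23.6]
grip_force: 12.9
```

```bash
python3 -m handwheel '[{"x":0,"y":0,"z":-0.001,"wx":0,"wy":0,"wz":0},{"x":0.002,"y":0,"z":-0.0015,"wx":0,"wy":0,"wz":0},{"x":0.004,"y":0,"z":-0.0015,"wx":0,"wy":0,"wz":0},{"x":0.006,"y":0,"z":-0.0015,"wx":0,"wy":0,"wz":0},{"x":0.008,"y":0,"z":-0.0015,"wx":0,"wy":0,"wz":0}]' | grep -E 'pos|force'
python3 -m handwheel '[{"x":0.002,"y":0,"z":0,"wx":0,"wy":0,"wz":0},{"x":0.004,"y":0,"z":0,"wx":0,"wy":0,"wz":0},{"x":0.006,"y":0,"z":0,"wx":0,"wy":0,"wz":0}]' | grep -E 'pos|force'
```

```text
position: [0.4954, -0.0024, 0.0976]
ft_force: [-7.6, -3.7, 15.7]
grip_force: 8.7
position: [0.4958, 0.0036, 0.0976]
ft_force: [-7.4, -3.3, 15.7]
grip_force: 8.7
```

```bash
for i in 1 2; do python3 -m handwheel '[{"x":0.002,"y":0,"z":0,"wx":0,"wy":0,"wz":0},{"x":0.004,"y":0,"z":0,"wx":0,"wy":0,"wz":0},{"x":0.006,"y":0,"z":0,"wx":0,"wy":0,"wz":0},{"x":0.008,"y":0,"z":0,"wx":0,"wy":0,"wz":0},{"x":0.010,"y":0,"z":0,"wx":0,"wy":0,"wz":0},{"x":0.012,"y":0,"z":0,"wx":0,"wy":0,"wz":0}]' | grep -E 'pos|force'; done
```

```text
position: [0.4967, 0.0157, 0.0976]
ft_force: [-7.4, -3.3, 16.4]
grip_force: 8.6
position: [0.4976, 0.0278, 0.0976]
ft_force: [-7.3, -3.6, 15.0]
grip_force: 8.5
```

```bash
for i in 1 2; do python3 -m handwheel '[{"x":0.002,"y":0,"z":0,"wx":0,"wy":0,"wz":0},{"x":0.004,"y":0,"z":0,"wx":0,"wy":0,"wz":0},{"x":0.006,"y":0,"z":0,"wx":0,"wy":0,"wz":0}]' | grep -E 'pos|force'; done
for i in 1 2 ; do python3 -m handwheel '[{"x":0.001,"y":0,"z":0,"wx":0,"wy":0,"wz":0},{"x":0.002,"y":0,"z":0,"wx":0,"wy":0,"wz":0},{"x":0.003,"y":0,"z":0,"wx":0,"wy":0,"wz":0}]' | grep -E 'pos|force'; done
```

```text
position: [0.498, 0.0338, 0.0976]
ft_force: [-7.0, -3.7, 15.2]
grip_force: 8.5
position: [0.4984, 0.0387, 0.0976]
ft_force: [-7.8, -6.5, 15.5]
grip_force: 8.8
position: [0.4985, 0.0407, 0.0976]
ft_force: [-8.1, -8.9, 16.5]
grip_force: 9.0
position: [0.4986, 0.0424, 0.0976]
ft_force: [-8.1, -9.2, 16.2]
grip_force: 9.2
```

```bash
for i in 1 2 3; do python3 -m handwheel '[{"x":0.001,"y":0,"z":0,"wx":0,"wy":0,"wz":0},{"x":0.002,"y":0,"z":0,"wx":0,"wy":0,"wz":0},{"x":0.002,"y":0,"z":0,"wx":0,"wy":0,"wz":0}]' | grep -E 'pos|ft_force'; done
python3 -c "
from h import *
d=cam('scene')
# mean brightness profile along mould seam: white run on z=.174 plane along vise x through mould mid, near edge
for off in(-.03,.03):
  row=[]
  for sx in np.arange(.0,.2,.0025):
    P=np.array([.5345,.182,.174])-VX*.2+VX*sx+VY*off
    u,v=proj(d,[P])[0]; row.append(int(cv2.getRectSubPix(d['image'].mean(2).astype(np.float32),(1,1),(float(u),float(v)))[0,0]))
  print(off,row)"
```

```text
position: [0.4987, 0.0444, 0.0975]
ft_force: [-8.1, -8.1, 17.5]
position: [0.4988, 0.0445, 0.0975]
ft_force: [-8.5, -13.8, 18.1]
position: [0.4988, 0.045, 0.0975]
ft_force: [-8.8, -15.3, 18.5]
-0.03 [64, 53, 43, 34, 28, 26, 24, 27, 24, 20, 17, 15, 19, 21, 15, 17, 20, 23, 22, 21, 21, 20, 19, 18, 21, 17, 19, 13, 26, 25, 27, 27, 16, 14, 36, 61, 77, 83, 88, 86, 85, 89, 95, 119, 144, 167, 182, 189, 190, 189, 190, 189, 187, 189, 189, 190, 190, 191, 190, 190, 190, 189, 189, 190, 191, 190, 189, 190, 191, 190, 190, 191, 189, 189, 190, 190, 189, 189, 190, 190]
0.03 [103, 94, 79, 57, 50, 49, 51, 64, 81, 79, 64, 45, 41, 41, 40, 37, 39, 39, 38, 39, 40, 40, 46, 46, 46, 46, 46, 50, 58, 61, 66, 66, 62, 52, 45, 52, 67, 82, 83, 87, 84, 87, 98, 119, 145, 169, 185, 191, 191, 190, 190, 192, 191, 191, 190, 190, 189, 188, 189, 189, 189, 188, 188, 188, 188, 189, 188, 189, 189, 188, 189, 189, 191, 191, 192, 191, 190, 192, 191, 191]
```

```bash
python3 -m handwheel '[{"x":0.001,"y":0,"z":0,"wx":0,"wy":0,"wz":0},{"x":0.002,"y":0,"z":0,"wx":0,"wy":0,"wz":0},{"x":0.002,"y":0,"z":0,"wx":0,"wy":0,"wz":0}]' | grep -E 'pos|ft_force'
python3 -c "
from h import *
d=cam('top')
for off in(-.02,.03,-.035):
  row=[]
  for sx in np.arange(.04,.23,.0025):
    P=np.array([.5345,.182,.174])-VX*.2+VX*sx+VY*off
    u,v=proj(d,[P])[0]; row.append(int(cv2.getRectSubPix(d['image'].mean(2).astype(np.float32),(1,1),(float(u),float(v)))[0,0]))
  print(off,row)"
```

```text
position: [0.4993, 0.0471, 0.0976]
ft_force: [-8.0, -15.3, 18.1]
-0.02 [69, 85, 96, 98, 98, 98, 97, 97, 98, 94, 83, 89, 99, 104, 105, 104, 104, 106, 106, 106, 107, 107, 107, 108, 108, 108, 107, 108, 107, 107, 106, 106, 107, 106, 106, 106, 106, 101, 90, 76, 88, 96, 99, 99, 99, 98, 99, 100, 100, 95, 97, 123, 157, 189, 208, 214, 214, 212, 212, 212, 211, 213, 212, 212, 206, 190, 167, 136, 103, 100, 108, 112, 114, 116, 118, 121]
0.03 [94, 93, 90, 85, 81, 81, 82, 83, 85, 86, 88, 88, 90, 91, 93, 93, 94, 95, 96, 97, 98, 98, 100, 99, 100, 99, 98, 98, 97, 98, 99, 100, 100, 90, 86, 101, 105, 105, 105, 104, 102, 102, 108, 135, 182, 210, 214, 213, 212, 212, 212, 212, 212, 212, 212, 212, 213, 215, 215, 214, 214, 214, 215, 214, 210, 197, 182, 159, 119, 105, 108, 112, 113, 115, 116, 116]
-0.035 [53, 59, 71, 91, 98, 99, 98, 97, 98, 99, 98, 92, 81, 91, 103, 103, 102, 102, 102, 102, 102, 101, 99, 99, 100, 99, 98, 98, 98, 98, 98, 97, 97, 98, 96, 97, 97, 96, 98, 93, 81, 78, 88, 95, 96, 95, 96, 94, 93, 96, 123, 173, 212, 217, 213, 212, 212, 212, 212, 212, 212, 212, 213, 211, 204, 187, 164, 132, 106, 104, 109, 112, 114, 116, 119, 122]
```

```bash
for i in 1 2 3; do python3 -m handwheel '[{"x":0.001,"y":0,"z":0,"wx":0,"wy":0,"wz":0},{"x":0.002,"y":0,"z":0,"wx":0,"wy":0,"wz":0},{"x":0.002,"y":0,"z":0,"wx":0,"wy":0,"wz":0}]' | grep -E 'pos|ft_force'; done
```

```text
position: [0.4996, 0.049, 0.0977]
ft_force: [-8.1, -15.7, 18.7]
position: [0.5, 0.0513, 0.0978]
ft_force: [-7.2, -15.1, 18.4]
position: [0.5003, 0.0535, 0.0978]
ft_force: [-6.7, -14.2, 18.6]
```

The jaw is home: it resists 15 N, which is more than the 9 N the halves need, and the finger now just slips on the pad. Next I lift straight up to release the lever.

```bash
python3 -m handwheel '[{"x":-0.001,"y":0,"z":-0.006,"wx":0,"wy":0,"wz":0},{"x":-0.001,"y":0,"z":-0.014,"wx":0,"wy":0,"wz":0},{"x":-0.001,"y":0,"z":-0.022,"wx":0,"wy":0,"wz":0},{"x":-0.001,"y":0,"z":-0.035,"wx":0,"wy":0,"wz":0},{"x":-0.004,"y":0,"z":-0.07,"wx":0,"wy":0,"wz":0},{"x":-0.04,"y":0,"z":-0.09,"wx":0,"wy":0,"wz":0},{"x":-0.08,"y":0,"z":-0.09,"wx":0,"wy":0,"wz":0},{"x":-0.11,"y":0.03,"z":-0.09,"wx":0,"wy":0,"wz":0},{"x":-0.11,"y":0.06,"z":-0.09,"wx":0,"wy":0,"wz":0},{"x":-0.11,"y":0.06,"z":-0.09,"wx":0,"wy":0,"wz":0}]' | grep -E 'pos|force'
python3 - <<'E'
from h import *
s=ctrl.get_state(); print(s['time'],s['tool_rot'])
e=cam('scene'); d=cam('top'); c=cv2.imread('pics/scene0.png')[:,:,::-1]
np.save('rel_s.npy',e['image']); np.save('rel_t.npy',d['image'])
# predicted handle balls after 51 mm, in both views
for n,P in(('hub',[.5188,-.0556,.0765]),('a',[.5628,-.0593,.109]),('b',[.4747,-.0519,.044])): print(n,proj(e,[P])[0].round(1),proj(d,[P])[0].round(1))
# mould and jaw along vise x in scene, z=.174
g=cv2.GaussianBlur(e['image'].mean(2).astype(np.float32),(1,1),0)
for off in(-.04,.0,.03):
  print(off,[int(cv2.getRectSubPix(g,(1,1),tuple(map(float,proj(e,[np.array([.5345,.182,.174])-VX*.2+VX*x+VY*off])[0])))[0,0]) for x in np.arange(.06,.21,.002)])
E
```

```text
position: [0.5562, -0.0563, 0.184]
ft_force: [-0.4, 0.4, 0.1]
grip_force: 0.0
13.0 [-2.29969732 -2.140257   -0.004656  ]
hub [316.3 250.1] [327.5 245.5]
a [306.  253.8] [329.  229.1]
b [326.  246.7] [326.  261.3]
-0.04 [46, 48, 55, 72, 112, 142, 159, 165, 168, 168, 162, 148, 121, 98, 85, 85, 84, 85, 87, 89, 87, 87, 90, 98, 114, 138, 164, 181, 188, 189, 189, 190, 189, 189, 189, 189, 189, 189, 189, 188, 189, 189, 189, 189, 188, 189, 188, 189, 190, 190, 189, 189, 189, 189, 189, 190, 187, 189, 190, 189, 190, 191, 189, 189, 189, 189, 190, 190, 189, 188, 182, 171, 159, 154, 154]
0.0 [146, 145, 144, 143, 142, 143, 143, 142, 144, 145, 144, 144, 136, 119, 99, 85, 85, 86, 86, 86, 86, 87, 92, 103, 123, 143, 164, 179, 187, 189, 190, 190, 190, 189, 190, 189, 185, 179, 168, 157, 151, 151, 151, 150, 150, 148, 148, 142, 134, 127, 120, 118, 116, 113, 111, 110, 109, 111, 121, 144, 168, 184, 189, 189, 190, 190, 190, 190, 189, 188, 183, 173, 163, 158, 158]
0.03 [125, 124, 122, 126, 126, 126, 126, 126, 126, 126, 126, 124, 118, 110, 98, 89, 83, 85, 86, 87, 85, 87, 93, 104, 125, 146, 165, 180, 189, 191, 192, 193, 192, 192, 192, 192, 192, 192, 191, 190, 189, 189, 190, 189, 190, 190, 189, 189, 188, 188, 188, 189, 189, 190, 190, 189, 189, 190, 190, 190, 192, 191, 191, 192, 192, 192, 192, 192, 193, 191, 187, 179, 168, 163, 161]
```

The seam has gone in the brightness profile and the lever is released. Now I descend onto handle ball a, which should be at about x 0.563, y -0.059, with its top at 0.118.

```bash
python3 -m handwheel '[{"x":-0.003,"y":0.006,"z":0.03,"wx":0,"wy":0,"wz":0},{"x":-0.003,"y":0.006,"z":0.06,"wx":0,"wy":0,"wz":0},{"x":-0.003,"y":0.006,"z":0.08,"wx":0,"wy":0,"wz":0},{"x":-0.003,"y":0.006,"z":0.087,"wx":0,"wy":0,"wz":0},{"x":-0.003,"y":0.006,"z":0.087,"wx":0,"wy":0,"wz":0}]' | grep -E 'pos|force'
for i in 1 2 3; do python3 -m handwheel '[{"x":0,"y":0,"z":0.002,"wx":0,"wy":0,"wz":0},{"x":0,"y":0,"z":0.003,"wx":0,"wy":0,"wz":0},{"x":0,"y":0,"z":0.003,"wx":0,"wy":0,"wz":0}]' | grep -E 'pos|ft_force'; done
```

```text
position: [0.5561, -0.0549, 0.0973]
ft_force: [-0.1, 0.5, 0.1]
grip_force: 0.0
position: [0.5589, -0.0556, 0.0973]
ft_force: [-0.7, -0.9, -0.8]
position: [0.5581, -0.0558, 0.093]
ft_force: [-0.4, -0.7, -0.4]
position: [0.5578, -0.0557, 0.0895]
ft_force: [-0.7, -0.2, -0.5]
```

```bash
for i in 1 2 3; do python3 -m handwheel '[{"x":0,"y":0,"z":0.002,"wx":0,"wy":0,"wz":0},{"x":0,"y":0,"z":0.004,"wx":0,"wy":0,"wz":0},{"x":0,"y":0,"z":0.004,"wx":0,"wy":0,"wz":0}]' | grep -E 'pos|ft_force'; done; python3 -c "
from h import *
print(ctrl.get_state()['torque'])"
```

```text
position: [0.5576, -0.0557, 0.0853]
ft_force: [-0.9, 0.3, 0.3]
position: [0.5592, -0.0558, 0.083]
ft_force: [-0.1, -0.6, 5.5]
position: [0.5614, -0.0561, 0.0804]
ft_force: [1.9, -0.9, 8.1]
[-0.20336602 -0.57748489 -0.00951249]
```

```bash
for i in 1 2; do python3 -m handwheel '[{"x":0,"y":0.001,"z":0.002,"wx":0,"wy":0,"wz":0},{"x":0,"y":0.002,"z":0.004,"wx":0,"wy":0,"wz":0},{"x":0,"y":0.003,"z":0.006,"wx":0,"wy":0,"wz":0},{"x":0,"y":0.003,"z":0.006,"wx":0,"wy":0,"wz":0}]' | grep -E 'pos|ft_force'; done
```

```text
position: [0.5655, -0.0566, 0.075]
ft_force: [3.1, -1.3, 9.1]
position: [0.5689, -0.057, 0.0692]
ft_force: [3.1, -1.3, 9.5]
```

```bash
cat > q.py <<'E'
from h import *
f=[];s=ctrl.get_state(); F=s['ft_force']; p=s['position']
sz=np.clip((p[2]-.051)/.056,-1,1); c=np.sqrt(1-sz*sz)*.056
print(round(s['time'],2),'theta',np.degrees(np.arcsin(sz)).round(1),'F',F.round(1),'sq',round((c*F[2]-(.056*sz+.0085)*F[0])/.056,2),'x',p[0].round(4),'z',p[2].round(4))
E
python3 -m handwheel '[{"x":0,"y":0.001,"z":0.001,"wx":0,"wy":0,"wz":0},{"x":0,"y":0.0015,"z":0.002,"wx":0,"wy":0,"wz":0},{"x":0,"y":0.0015,"z":0.002,"wx":0,"wy":0,"wz":0}]' >/dev/null; python3 q.py
python3 -m handwheel '[{"x":0,"y":0.001,"z":0.001,"wx":0,"wy":0,"wz":0},{"x":0,"y":0.0015,"z":0.002,"wx":0,"wy":0,"wz":0},{"x":0,"y":0.0015,"z":0.002,"wx":0,"wy":0,"wz":0}]' >/dev/null; python3 q.py
```

```text
15.93 theta 16.7 F [ 3.3 -1.6 10.2] sq 8.28 x 0.57 z 0.0671
16.18 theta 14.4 F [ 2.4 -0.8  8.8] sq 7.57 x 0.571 z 0.0649
```

```bash
for k in 1 2 3; do python3 -m handwheel '[{"x":0,"y":0.0005,"z":0.001,"wx":0,"wy":0,"wz":0},{"x":0,"y":0.001,"z":0.002,"wx":0,"wy":0,"wz":0}]' >/dev/null; 
for j in 1 2 3; do python3 -m handwheel '[{"x":0,"y":0,"z":0,"wx":0,"wy":0,"wz":0}]' >/dev/null; python3 q.py; done; done
```

```text
16.43 theta 12.2 F [ 2.7 -1.5 10. ] sq 8.8 x 0.5718 z 0.0628
16.52 theta 12.2 F [ 3.  -1.3  9.2] sq 7.93 x 0.5718 z 0.0629
16.6 theta 12.2 F [ 1.7 -0.6  8.8] sq 7.98 x 0.5718 z 0.0628
16.85 theta 10.0 F [ 1.7 -1.4 10. ] sq 9.33 x 0.5727 z 0.0608
16.93 theta 10.0 F [ 1.3 -1.3  8.9] sq 8.36 x 0.5726 z 0.0608
17.02 theta 10.0 F [ 1.9 -1.3  8.5] sq 7.79 x 0.5726 z 0.0608
17.27 theta 7.8 F [ 0.5 -2.6  9.4] sq 9.21 x 0.5733 z 0.0586
17.35 theta 7.8 F [ 1.3 -1.1  9.7] sq 9.22 x 0.5733 z 0.0586
17.43 theta 7.9 F [ 1.3 -1.1  9.7] sq 9.2 x 0.5733 z 0.0587
```

```bash
for k in 1 2; do python3 -m handwheel '[{"x":0,"y":0.0002,"z":0.0008,"wx":0,"wy":0,"wz":0},{"x":0,"y":0.0003,"z":0.0015,"wx":0,"wy":0,"wz":0}]' >/dev/null; 
for j in 1 2 3 4; do python3 -m handwheel '[{"x":0,"y":0,"z":0,"wx":0,"wy":0,"wz":0}]' >/dev/null; python3 q.py; done; done
```

```text
17.68 theta 6.4 F [ 1.6 -1.8  9.9] sq 9.4 x 0.5737 z 0.0572
17.77 theta 6.5 F [ 0.9 -3.2  9.6] sq 9.31 x 0.5737 z 0.0573
17.85 theta 6.4 F [ 0.8 -2.   9.6] sq 9.29 x 0.5737 z 0.0572
17.93 theta 6.4 F [ 1.1 -1.3  9.8] sq 9.44 x 0.5737 z 0.0572
18.18 theta 4.9 F [ 1.4 -1.3 10.4] sq 10.06 x 0.5741 z 0.0558
18.27 theta 4.9 F [ 1.1 -2.5 10.4] sq 10.12 x 0.5741 z 0.0558
18.35 theta 4.9 F [ 1.3 -1.7  9.1] sq 8.8 x 0.5741 z 0.0558
18.43 theta 4.9 F [ 0.8 -1.6 10. ] sq 9.75 x 0.5741 z 0.0558
```

```bash
python3 -m handwheel '[{"x":0,"y":0.0001,"z":0.0005,"wx":0,"wy":0,"wz":0},{"x":0,"y":0.0002,"z":0.001,"wx":0,"wy":0,"wz":0}]' >/dev/null; 
for j in 1 2 3 4; do python3 -m handwheel '[{"x":0,"y":0,"z":0,"wx":0,"wy":0,"wz":0}]' >/dev/null; python3 q.py; done
python3 -m handwheel '[{"x":0,"y":0,"z":-0.01,"wx":0,"wy":0,"wz":0},{"x":0,"y":0,"z":-0.03,"wx":0,"wy":0,"wz":0},{"x":0,"y":0,"z":-0.06,"wx":0,"wy":0,"wz":0},{"x":0,"y":0,"z":-0.1,"wx":0,"wy":0,"wz":0},{"x":-0.03,"y":0,"z":-0.14,"wx":0,"wy":0,"wz":0},{"x":-0.07,"y":0,"z":-0.14,"wx":0,"wy":0,"wz":0},{"x":-0.11,"y":0,"z":-0.14,"wx":0,"wy":0,"wz":0},{"x":-0.15,"y":0,"z":-0.14,"wx":0,"wy":0,"wz":0},{"x":-0.18,"y":0,"z":-0.14,"wx":0,"wy":0,"wz":0},{"x":-0.18,"y":0,"z":-0.14,"wx":0,"wy":0,"wz":0}]' | grep -E 'pos|force'
python3 - <<'E'
from h import *
e=cam('scene'); d=cam('top')
a=cv2.resize(d['image'][190:290,200:370,::-1],None,fx=2.3,fy=2.3,interpolation=cv2.INTER_CUBIC)
b=cv2.resize(e['image'][215:330,285:455,::-1],None,fx=2.3,fy=2.3,interpolation=cv2.INTER_CUBIC)
im=np.zeros((265,782,3),np.uint8); im[:a.shape[0],:391]=a[:265,:391]; im[:b.shape[0],391:]=b[:265,:391]
cv2.imwrite('pics/end.png',im)
E
```

```text
18.68 theta 4.0 F [ 0.4 -1.9 10.2] sq 10.1 x 0.5743 z 0.0549
18.77 theta 4.0 F [ 0.8 -1.4  9.8] sq 9.61 x 0.5743 z 0.0549
18.85 theta 4.0 F [ 1.6 -1.  10.5] sq 10.15 x 0.5743 z 0.0549
18.93 theta 4.0 F [ 0.9 -1.7 10.2] sq 9.97 x 0.5743 z 0.0549
position: [0.5561, -0.2462, 0.1911]
ft_force: [-0.7, -1.8, 0.6]
grip_force: 0.0
```

View pics/end.png

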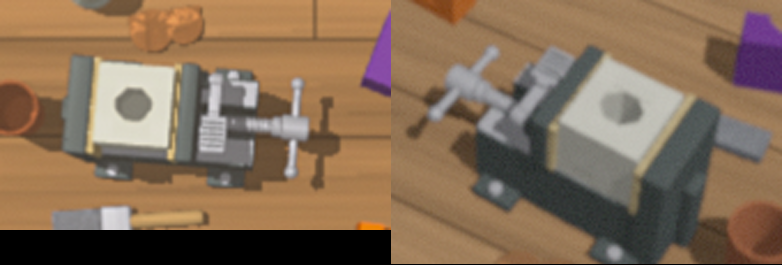

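Both views show the halves closed with no seam, at (132,105) and (620,110). Both jaws are on the mould, the lever is up, the handle is nearly level, and the things around the vise are where they were. The last force readings at the ball averaged about 10 N, which is firm and below the 11 N crack limit. I'm handing it in.

```bash
python3 -c "
from bench import ctrl
print(ctrl.close_job())"
```

```text
the job is handed in; nothing more can be done
None
```

The mould is closed between the jaws and clamped at about 10 N on the handle (firm is about 9.5 N, cracking starts at 11 N), the lever is back up, and I handed the job in at about 20 s with the arm clear; no verdict came back.

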